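# Lay two herb scoops in their tray

### The arm

A 6-joint arm with a two-finger parallel gripper is mounted at the origin on a cart in front of the work surface, level with it; the furniture and walls round the work are solid. World frame = base frame: x ahead of the robot, y to its left, z up, the work surface at z = 0. Lengths are in mm, angles in rad, forces in N, time in s.
With the tool pointing down it reaches from about 400 to 925 mm from the base axis. Payload 12.5 kg.
Tool frame: the origin (TCP) lies between the finger pads; the fingertips stand 11 mm ahead of it and the grasp point (between the pads) lies 8 mm behind it; y points along the fingers, x is the direction in which the jaws open and shut, and the axes are right-handed (so a half turn about y gives the same grasp; the last joint's range is limited). The gripper opens to 95 mm and grips with 3 to 60 N. Pads are 20 mm wide; open, the fingers measure 119 mm over their backs; the gripper's body (75 mm by 180 mm) begins 59 mm behind the grasp point.
Start: joints at [1.077, 0.491, 1.559, -0, 1.092, -0.106], TCP at [236.33, 578.614, 225.661] pointing down, gripper open.
Joint ranges: [-3.1, 3.1], [-0.84, 2.19], [0.05, 2.79], [-1.13, 4.28], [0.06, 2.93], [-2.69, 2.69]. Speed limits (rad/s): [2.22, 2.22, 2.79, 3.14, 3.14, 3.14].

### API

Orientations are given as [roll, pitch, yaw] about the fixed x, y, z axes, in that order (R = Rz(yaw) Ry(pitch) Rx(roll)).
In Python, from cell import env gives the robot as it stands.
- The arm moves only by the tool jog_arm, never from a script. Its argument "series" is a list of rows, each an object of numbers: "dx", "dy", "dz": the shift along the world's x, y, z in m; "rx", "ry", "rz": the turn, a rotation vector about the world's x, y, z in degrees; "gripper": the opening, from 0 (shut) to 1 (fully open). A call has 1 to 12 rows; each row shifts and turns the commanded pose from where the row before left it; what a row does not reach is not made up. A row lasts 1/10 s, in which the tool goes at most 50 mm and 8.59 degrees, less where a joint would pass 70% of its speed; a pose out of reach is approached as far as the arm can. A call is refused whole if a number of a shift passes 0.05 or a number of a turn 8.59, either way. A call with a gripper value outside its range is refused whole. The fingers move at their own pace and stop on an object; the grip force is fixed at half the most. Time passes only in rows, so rows that do not move let the fingers close. It gives the time, the measured TCP pose, the force and the opening at its end, in the units of the state.
- env.state(): the state, without advancing time (a new reading comes with each control period).
- env.read_camera(name): name is "scene" or "side" or "wrist"; returns the picture (420x560x3 uint8, red, green, blue); there is no depth.
- env.camera_info(name): a dict with "camera_matrix" (3x3 intrinsics, pixels), "R" (3x3) and "t" (3): a world point X has camera coordinates R X + t; the wrist camera has in their place "mount" (4x4, takes a point from camera to tool coordinates, whose origin is the TCP and whose axes are the tool frame's). Camera axes: x right, y down, z forward; pixel columns grow to the right and rows downward; lengths in mm; the calibration is good to about 2 mm. A picture is of the moment at which its call begins: read the wrist's pose just before it. camera_info takes no time and is no camera call.
- env.job_done(): hands the job in, once; it reports no verdict.
The state is a dict: "t": time; "joints": joint angles; "qvel": joint speeds; "tau": joint torques, N m; "eef_pos": TCP position; "tcp_rot": TCP orientation; "ft_force": force on the tool from outside, world axes, zero at the start; "moment": the same for the moment, N m; "opening": opening from 0.0 (shut) to 1.0 (fully open).
Only numpy, scipy, OpenCV 4.12 (cv2) and the standard library are available. Lean on these libraries where they do the work, as an engineer would, in place of code of your own. Each camera call takes 0.05 s, during which the arm holds its last target.

### The job

Put the two brass scoops away in the wooden tray: one in each lane, lying flat with the hollow side up, straight along the lane, both with the handle towards the tray's open end. Lay them down, do not drop them, and leave the jar, the mug and the ink pad where they stand.

Things in the scene. Friction and masses are not known exactly. Their poses are not given: they have to be found in the camera images.
- tray: Wooden tray (pale floor, darker walls), fixed, 200 mm (x) by 172 mm (y); origin under its centre on the counter. Floor top at z = 6 mm. Walls 8 mm thick, top at z = 22 mm, along both sides and the middle make two lanes along x, each 74 mm wide. The +x end is closed by a like wall (inner face at x = +92 mm); the -x end, with a 10 mm brass strip in the floor, is open, without a wall.
- lane_left (a point): Centre of the floor of the lane at the tray's +y side, on the floor's surface; axes as the tray's.
- lane_right (a point): Centre of the floor of the lane at the tray's -y side, on the floor's surface; axes as the tray's.
- scoop_a_center (a point): One of two like scoops, 165 mm long, 50 mm wide, 85 g: dark round wooden handle (84 mm long, up to 16 mm thick), open brass blade, lying hollow side up. This point: middle of its length, on its centre line, 9 mm above its underside. +x points from handle to blade, z up; handle from x = -82 to 0 mm, blade from 0 to +82 mm, at 0 a socket up to 30 mm above the underside.
- scoop_a_handle (a point): A good place to grasp this scoop across: on the handle's centre line, 25 mm behind the scoop's middle, 9 mm above its underside; axes as the scoop's. The handle is about 14 mm thick here.
- scoop_a_handle_end (a point): The tail end of this scoop's handle, 80 mm behind its middle; axes as the scoop's.
- scoop_a: The same scoop; origin on its underside at the middle of its length, axes as above.
- scoop_b_center (a point): One of two like scoops, 165 mm long, 50 mm wide, 85 g: dark round wooden handle (84 mm long, up to 16 mm thick), open brass blade, lying hollow side up. This point: middle of its length, on its centre line, 9 mm above its underside. +x points from handle to blade, z up; handle from x = -82 to 0 mm, blade from 0 to +82 mm, at 0 a socket up to 30 mm above the underside.
- scoop_b_handle (a point): A good place to grasp this scoop across: on the handle's centre line, 25 mm behind the scoop's middle, 9 mm above its underside; axes as the scoop's. The handle is about 14 mm thick here.
- scoop_b_handle_end (a point): The tail end of this scoop's handle, 80 mm behind its middle; axes as the scoop's.
- scoop_b: The same scoop; origin on its underside at the middle of its length, axes as above.
- jar: White porcelain jar with a blue band and a lid, 67 mm wide, 95 mm high, loose; origin under its centre. A bystander.
- mug: White mug with dark stripes, 86 mm wide, 120 mm with its handle, 90 mm high, loose; origin under its centre. A bystander.
- ink: Round ink pad, blue tin with a red pad, 62 mm across, 13 mm high, loose; origin under its centre. A bystander.
Things that resemble listed ones, but are neither listed nor needed, are in the scene too. Leave any orange look-alike of the scoop_a alone.

How it is judged (in metres and radians):
At the end, for the whole second after the job is handed in: One scoop in each lane (middle within 25 mm of the lane's centre line), lying flat on the tray floor with the hollow up (tilt under 0.2 rad), along the lane (within 0.22 rad), handle towards the open end, sticking out there by no more than about 27 mm, at rest (x of scoop_a_center in the frame of tray between -0.045 and 0.02 m and z of each of scoop_a_center, scoop_b_center in the frame of tray below 0.022 m and angle between each of scoop_a_center, scoop_b_center's own z axis and vertical below 0.2 rad and angle between the x axis of each of scoop_a_center, scoop_b_center and the x axis of tray, either way round below 0.22 rad and x of each of scoop_a_handle_end, scoop_b_handle_end in the frame of tray below -0.04 m and linear speed of each of scoop_a, scoop_b below 0.02 m/s and x of scoop_b_center in the frame of tray between -0.045 and 0.02 m and ((y of scoop_a_center in the frame of lane_left between -0.025 and 0.025 m and y of scoop_b_center in the frame of lane_right between -0.025 and 0.025 m) or (y of scoop_a_center in the frame of lane_right between -0.025 and 0.025 m and y of scoop_b_center in the frame of lane_left between -0.025 and 0.025 m))); the robot touches nothing.
It fails at once if the porcelain jar is pushed more than 30 mm or tipped over (distance of jar from where it was at the start of the episode above 0.03 m or angle between jar's own z axis and vertical above 0.5 rad).
It fails at once if the striped mug is pushed more than 30 mm or tipped over (distance of mug from where it was at the start of the episode above 0.03 m or angle between mug's own z axis and vertical above 0.5 rad).
It fails at once if the ink pad is pushed more than 30 mm or tipped over (distance of ink from where it was at the start of the episode above 0.03 m or angle between ink's own z axis and vertical above 0.5 rad).
It fails at once if scoop_a is dropped or thrown: faster than 0.7 m/s while nothing of the robot touches it (a fall of more than about 25 mm) (linear speed of scoop_a above 0.7 m/s and contact force between scoop_a and the fingers below 0.05 N and contact force between scoop_a and the arm below 0.05 N).
It fails at once if scoop_b is dropped or thrown: faster than 0.7 m/s while nothing of the robot touches it (a fall of more than about 25 mm) (linear speed of scoop_b above 0.7 m/s and contact force between scoop_b and the fingers below 0.05 N and contact force between scoop_b and the arm below 0.05 N).
It also fails if it takes over 58 s, if anything falls off the work surface, if the arm or the gripper's body presses on something with over 40 N, if the wrist force passes 120 N, or if a joint passes its speed limit or range.

## Working session

There is one attempt and no reset: what is moved stays moved. The work goes in short steps, Python scripts to look and compute and a tool call to move; the robot and the scene stay as the last step left them, time stands still between calls to the robot, and variables do not carry over. Pictures are saved under pics/ and viewed, and the job is handed in when it is done.

Besides the shell and the picture viewer there is one more tool, called after "Call:" in YAML: its name, and indented under it one key for each argument. jog_arm: Moves the arm, as the interface text tells. Its arguments: {"type":"object","properties":{"series":{"type":"array"}},"required":["series"]}

```bash
ls; mkdir -p pics; python3 - <<'E'
from cell import env
import cv2
print(env.state())
for n in ["scene","side","wrist"]:
    im=env.read_camera(n); cv2.imwrite(f"pics/{n}0.png",im[:,:,::-1]); print(n,env.camera_info(n))
E
```

```text
pics
{'t': 0.0, 'joints': array([ 1.07736683e+00,  4.91582520e-01,  1.55945311e+00, -9.11678843e-06,
        1.09168465e+00, -1.05615839e-01]), 'qvel': array([6.95406389e-04, 2.62168077e-04, 2.07729965e-03, 1.69079995e-04,
       5.29527468e-05, 1.34930529e-03]), 'tau': array([-1.90849998e-03, -6.12639213e+01, -2.58175832e+01,  6.91884826e-02,
        4.82149317e-02, -1.60582217e-04]), 'eef_pos': array([236.23426256, 578.38734519, 225.04621339]), 'tcp_rot': array([-1.57068549e+00,  1.12219098e-03,  1.18298693e+00]), 'ft_force': array([0.03509888, 0.88798394, 0.01683841]), 'moment': array([-0.01598249,  0.02631921,  0.00025098]), 'opening': 0.9966946612251031}
scene {'camera_matrix': array([[455.15924056,   0.        , 273.99104932],
       [  0.        , 455.15924056, 205.86326025],
       [  0.        ,   0.        ,   1.        ]]), 'R': array([[ 0.73730768, -0.67555128,  0.00280184],
       [-0.37737071, -0.4153015 , -0.82771735],
       [ 0.56032912,  0.60922503, -0.56113826]]), 't': array([-400.02421171,  270.67791426,  898.99309407])}
side {'camera_matrix': array([[515.05097301
[... 174 characters left out ...]
-0.01699755],
       [-0.04423744,  0.54500401, -0.83726559],
       [ 0.09868832, -0.83160279, -0.54653217]]), 't': array([ 553.1619492 ,   26.29798729, 1440.16128051])}
wrist {'camera_matrix': array([[356.37484368,   0.        , 280.87890166],
       [  0.        , 356.37484368, 214.84869586],
       [  0.        ,   0.        ,   1.        ]]), 'mount': array([[ 9.99998786e-01,  1.55791105e-03,  3.74890768e-05,
        -9.33562074e-01],
       [ 4.29336374e-04, -2.98550544e-01,  9.54393728e-01,
        -1.58505563e+02],
       [ 1.49805292e-03, -9.54392553e-01, -2.98550850e-01,
         8.50146152e+01],
       [ 0.00000000e+00,  0.00000000e+00,  0.00000000e+00,
         1.00000000e+00]])}
```

View pics/scene0.png

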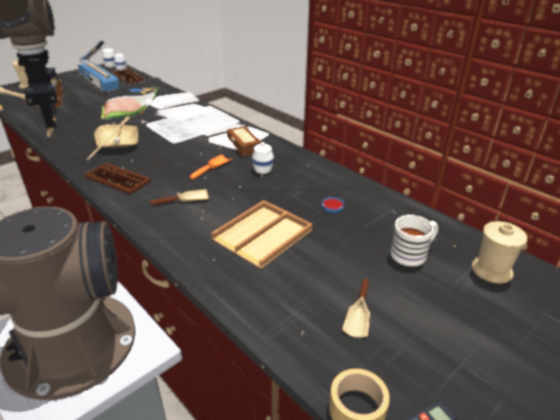

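View pics/side0.png

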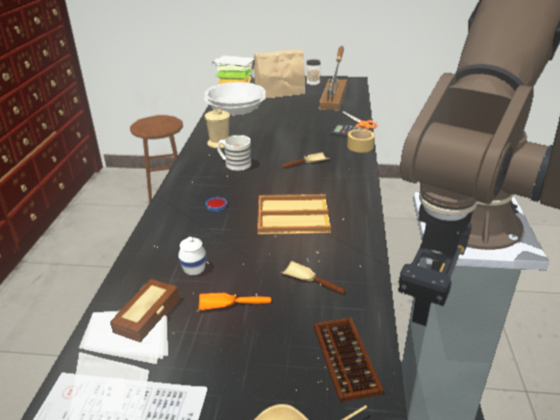

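View pics/wrist0.png

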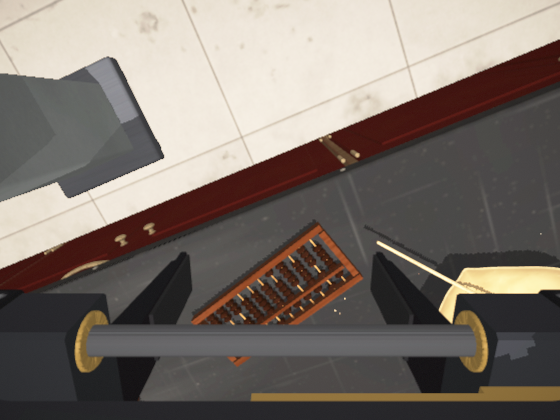

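```bash
python3 - <<'E'
import cv2
def crop(f,x,y,w,h,s,o):
    im=cv2.imread(f)[y:y+h,x:x+w]; cv2.imwrite(o,cv2.resize(im,None,fx=s,fy=s,interpolation=cv2.INTER_CUBIC))
crop("pics/scene0.png",140,180,190,90,4,"pics/s_a.png")
crop("pics/scene0.png",320,270,80,75,7,"pics/s_b.png")
crop("pics/side0.png",240,180,130,120,5,"pics/d_a.png")
crop("pics/side0.png",270,140,80,40,8,"pics/d_b.png")
E
```

```text
(no output)
```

View pics/s_a.png

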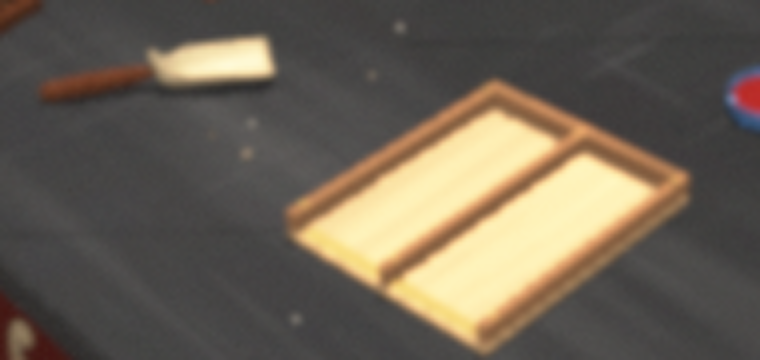

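View pics/s_b.png

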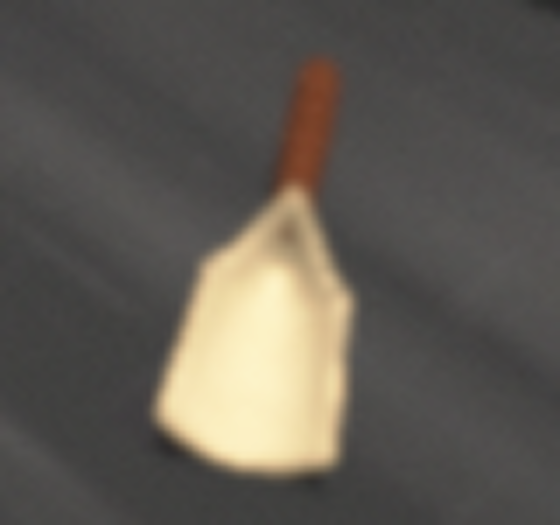

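View pics/d_a.png

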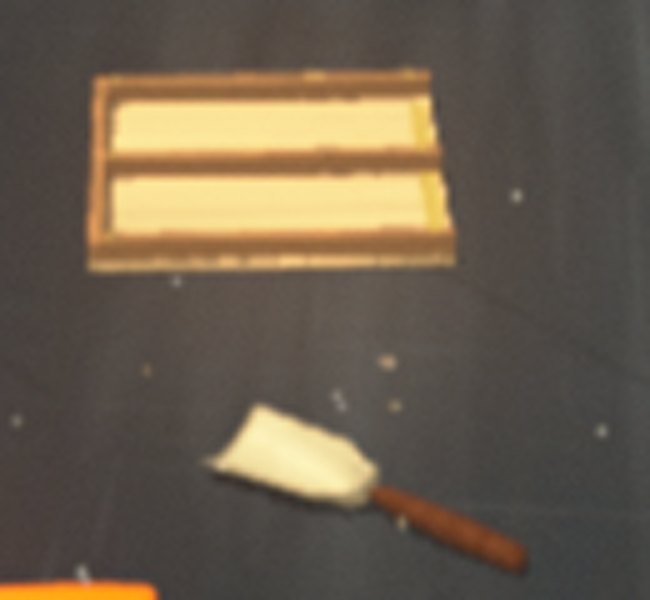

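View pics/d_b.png

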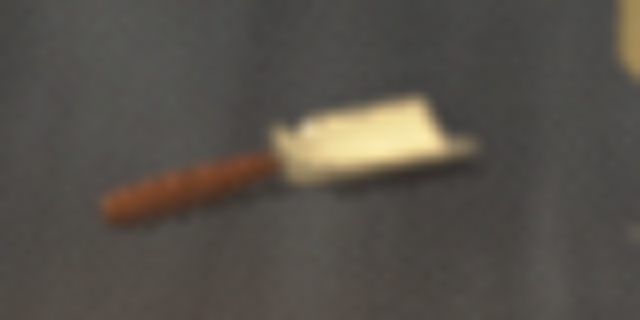

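```bash
cat > h.py <<'E'
from cell import env
import numpy as np, cv2
C={n:env.camera_info(n) for n in ["scene","side","wrist"]}
def ray(n,uv,T=None):
    c=C[n]; d=np.linalg.inv(c["camera_matrix"])@np.array([uv[0],uv[1],1.])
    if n=="wrist":
        M=T@c["mount"]; return M[:3,3],M[:3,:3]@d
    return -c["R"].T@c["t"], c["R"].T@d
def plane(n,uv,z,T=None):
    o,d=ray(n,uv,T); return o+d*(z-o[2])/d[2]
def tri(u1,u2):
    o1,d1=ray("scene",u1);o2,d2=ray("side",u2)
    s=np.linalg.lstsq(np.c_[d1,-d2],o2-o1,rcond=None)[0]
    a=o1+d1*s[0];b=o2+d2*s[1];return (a+b)/2,np.linalg.norm(a-b)
def toolT(s=None):
    from scipy.spatial.transform import Rotation as R
    s=s or env.state(); T=np.eye(4);T[:3,:3]=R.from_euler('xyz',s['tcp_rot']).as_matrix();T[:3,3]=s['eef_pos'];return T
E
python3 - <<'E'
from h import *
np.set_printoptions(precision=1,suppress=True)
print("tool axes\n",toolT())
for k,u,v,z in [("A tail",(150.5,203),(344,292),9),("A sock",(178,197),(315,278),15),("A tip",(208,194),(286.5,267.5),3),
 ("B tail",(366,278.9),(283.1,166.5),9),("B sock",(362.4,297.1),(304.8,160),15),("B tip",(355.7,336.4),(326,159),3),
 ("T +x+y",(263.8,200.5),(258,227.4),22),("T +x-y",(311.5,224.5),(259.4,195),22),("T -x+y",(212.5,233.8),(331,227.4),22),("T -x-y",(260.5,262.5),(326,194.4),22),
 ("ink",(333,205),(216,204),13),("jar",(262,172),(193,270),0),("mug",(410,262),(238,168),0)]:
    print(k,*tri(u,v),plane("scene",u,z),plane("side",v,z))
E
```

```text
tool axes
 [[  0.4  -0.   -0.9 236.2]
 [  0.9  -0.    0.4 578.5]
 [ -0.   -1.    0.  225.2]
 [  0.    0.    0.    1. ]]
A tail [364.8 327.9   6.1] 0.18445640158924917 [362.8 323.8   9. ] [365. 331.   9.]
A sock [434.3 292.   13.3] 0.3459455934708672 [433.2 289.6  15. ] [434.1 294.1  15. ]
A tip [508.5 251.7   9.2] 4.829825667309041 [516.8 260.7   3. ] [507. 246.   3.]
B tail [ 568.4 -282.     6. ] 3.100178632425817 [ 567.7 -283.5    9. ] [ 566.4 -274.3    9. ]
B sock [ 501.5 -318.8   17.2] 11.973220704964472 [ 511.  -317.2   15. ] [ 496.6 -315.1   15. ]
B tip [ 427.7 -366.6   -3.5] 4.406123177713561 [ 425.5 -369.7    3. ] [ 425.7 -351.2    3. ]
T +x+y [598.  103.3  20.8] 0.10888722163614452 [596.9 101.9  22. ] [597.7 105.   22. ]
T +x-y [616.6 -65.6  20.5] 1.7653378882476443 [613.9 -67.2  22. ] [617.  -64.3  22. ]
T -x+y [401.4  80.2  16.7] 2.3104841390406383 [399.   74.5  22. ] [400.5  88.7  22. ]
T -x-y [418.9 -87.9  19.3] 0.13696488567282464 [417.  -90.2  22. ] [418.8 -83.4  22. ]
ink [743.3 -29.2   5.8] 0.002018797189390471 [734.8 -36.   13. ] [740.4 -17.9  13. ]
jar [738.2 267.   -7.4] 7.709804315081668 [724.3 255.3   0. ] [739.1 272.2   0. ]
mug [ 724.8 -302.8  -19.1] 2.2601076828765447 [ 702.  -313.2    0. ] [ 718.7 -269.1    0. ]
```

Call:
jog_arm:
  series:
    - {"dx":0.018,"dy":-0.028,"dz":-0.008,"rz":-0.6}
    - {"dx":0.018,"dy":-0.028,"dz":-0.008,"rz":-0.6}
    - {"dx":0.018,"dy":-0.028,"dz":-0.008,"rz":-0.6}
    - {"dx":0.018,"dy":-0.028,"dz":-0.008,"rz":-0.6}
    - {"dx":0.018,"dy":-0.028,"dz":-0.008,"rz":-0.6}
    - {"dx":0.018,"dy":-0.028,"dz":-0.008,"rz":-0.6}
    - {"dx":0.018,"dy":-0.028,"dz":-0.008,"rz":-0.6}
    - {"dx":0.018,"dy":-0.028,"dz":-0.008,"rz":-0.6}
    - {"dx":0.018,"dy":-0.028,"dz":-0.008,"rz":-0.4}
    - {"dx":0.016,"dy":-0.025,"dz":-0.008}
    - {"dz":0.0}
    - {"dz":0.0}

```text
$.series[0]: bad value
```

```bash
python3 - <<'E'
from h import *
s=env.state(); print(s)
np.save("T1.npy",toolT(s))
im=env.read_camera("wrist"); cv2.imwrite("pics/w1.png",im[:,:,::-1])
E
```

```text
{'t': 0.15, 'joints': array([ 1.07741338e+00,  4.91393199e-01,  1.55928159e+00,  7.24674837e-06,
        1.09168824e+00, -1.05602132e-01]), 'qvel': array([ 3.55159632e-04,  3.48854359e-04, -3.55791384e-03, -1.90219245e-04,
        6.31268695e-05, -1.09855586e-04]), 'tau': array([ 2.23016534e-03, -6.12898135e+01, -2.58276254e+01,  6.93140645e-02,
        4.73798602e-02, -8.97862060e-05]), 'eef_pos': array([236.24071869, 578.46842606, 225.22291451]), 'tcp_rot': array([-1.57070873e+00,  7.65408572e-04,  1.18301221e+00]), 'ft_force': array([-0.52932022, -0.30213649,  0.50387422]), 'moment': array([ 0.02537554,  0.02594055, -0.01250293]), 'opening': 0.9973122134331358}
```

View pics/w1.png

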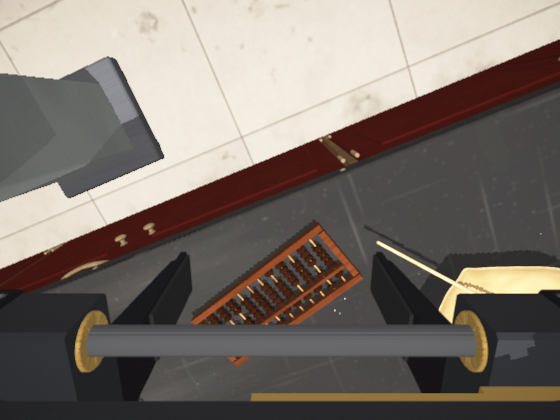

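Call:
jog_arm:
  series:
    - {"dx":0.018,"dy":-0.028,"dz":-0.008,"rx":0,"ry":0,"rz":-0.6,"gripper":1}
    - {"dx":0.018,"dy":-0.028,"dz":-0.008,"rx":0,"ry":0,"rz":-0.6,"gripper":1}
    - {"dx":0.018,"dy":-0.028,"dz":-0.008,"rx":0,"ry":0,"rz":-0.6,"gripper":1}
    - {"dx":0.018,"dy":-0.028,"dz":-0.008,"rx":0,"ry":0,"rz":-0.6,"gripper":1}
    - {"dx":0.018,"dy":-0.028,"dz":-0.008,"rx":0,"ry":0,"rz":-0.6,"gripper":1}
    - {"dx":0.018,"dy":-0.028,"dz":-0.008,"rx":0,"ry":0,"rz":-0.6,"gripper":1}
    - {"dx":0.018,"dy":-0.028,"dz":-0.008,"rx":0,"ry":0,"rz":-0.6,"gripper":1}
    - {"dx":0.018,"dy":-0.028,"dz":-0.008,"rx":0,"ry":0,"rz":-0.6,"gripper":1}
    - {"dx":0.018,"dy":-0.028,"dz":-0.008,"rx":0,"ry":0,"rz":-0.6,"gripper":1}
    - {"dx":0.016,"dy":-0.025,"dz":-0.008,"rx":0,"ry":0,"rz":0,"gripper":1}
    - {"dx":0,"dy":0,"dz":0,"rx":0,"ry":0,"rz":0,"gripper":1}

```text
t: 1.3
eef_pos: [415.4, 299.2, 144.8]
tcp_rot: [-1.57, 0.001, 1.086]
ft_force: [-0.1, 1.0, 0.3]
opening: 0.995
```

```bash
python3 - <<'E'
from h import *
s=env.state(); print(s['eef_pos'],s['tcp_rot'],s['joints'])
np.save("T1.npy",toolT(s))
im=env.read_camera("wrist"); cv2.imwrite("pics/w2.png",im[:,:,::-1])
E
```

```text
[415.44742837 299.20965911 144.78976316] [-1.57019131e+00  1.34403634e-03  1.08576427e+00] [ 4.95213877e-01  4.38908973e-01  1.92163318e+00 -3.48676307e-04
  7.82503814e-01 -5.90302548e-01]
```

View pics/w2.png

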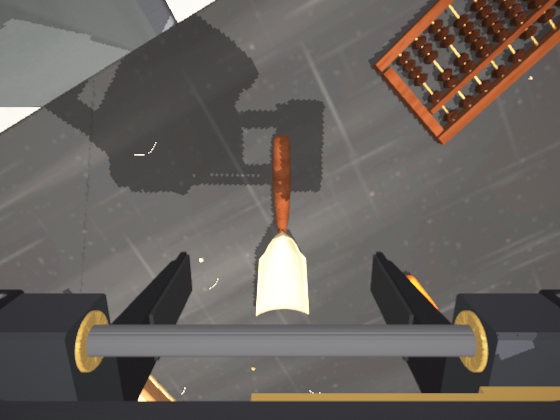

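```bash
python3 - <<'E'
from h import *
np.set_printoptions(precision=1,suppress=True)
T=np.load("T1.npy")
for k,u,z in [("tail",(282,137),9),("mid",(282,185),9),("sock",(284,230),12),("tip",(282.5,312),5)]: print(k,plane("wrist",u,z,T))
M=T@C["wrist"]["mount"]
for p in [(415,302,9),(437,290,9)]:
    c=np.linalg.inv(M)@np.array([*p,1.]);q=C["wrist"]["camera_matrix"]@c[:3];print(q/q[2])
E
```

```text
tail [363.1 326.4   9. ]
mid [398.3 308.    9. ]
sock [433.8 291.4  12. ]
tip [509.4 250.4   5. ]
[284.8 205.1   1. ]
[284.3 232.6   1. ]
```

Call:
jog_arm:
  series:
    - {"dx":-0.001,"dy":0.001,"dz":-0.02,"rx":0,"ry":0,"rz":0,"gripper":1}
    - {"dx":0,"dy":0,"dz":-0.028,"rx":0,"ry":0,"rz":0,"gripper":0.7}
    - {"dx":0,"dy":0,"dz":-0.028,"rx":0,"ry":0,"rz":0,"gripper":0.6}
    - {"dx":0,"dy":0,"dz":-0.024,"rx":0,"ry":0,"rz":0,"gripper":0.6}
    - {"dx":0,"dy":0,"dz":-0.016,"rx":0,"ry":0,"rz":0,"gripper":0.6}
    - {"dx":0,"dy":0,"dz":-0.01,"rx":0,"ry":0,"rz":0,"gripper":0.6}
    - {"dx":0,"dy":0,"dz":-0.005,"rx":0,"ry":0,"rz":0,"gripper":0.6}
    - {"dx":0,"dy":0,"dz":0,"rx":0,"ry":0,"rz":0,"gripper":0.6}
    - {"dx":0,"dy":0,"dz":0,"rx":0,"ry":0,"rz":0,"gripper":0.6}

```text
t: 2.25
eef_pos: [413.6, 302.9, 15.3]
tcp_rot: [-1.571, -0.001, 1.089]
ft_force: [-0.0, -0.0, -0.3]
opening: 0.603
```

Call:
jog_arm:
  series:
    - {"dx":-0.001,"dy":-0.002,"dz":-0.002,"rx":0,"ry":0,"rz":0,"gripper":0.6}
    - {"dx":0,"dy":0,"dz":0,"rx":0,"ry":0,"rz":0,"gripper":0.3}
    - {"dx":0,"dy":0,"dz":0,"rx":0,"ry":0,"rz":0,"gripper":0}
    - {"dx":0,"dy":0,"dz":0,"rx":0,"ry":0,"rz":0,"gripper":0}
    - {"dx":0,"dy":0,"dz":0,"rx":0,"ry":0,"rz":0,"gripper":0}
    - {"dx":0,"dy":0,"dz":0,"rx":0,"ry":0,"rz":0,"gripper":0}
    - {"dx":0,"dy":0,"dz":0,"rx":0,"ry":0,"rz":0,"gripper":0}

```text
t: 2.95
eef_pos: [412.3, 300.6, 12.6]
tcp_rot: [-1.571, -0.0, 1.089]
ft_force: [1.0, -0.7, 0.0]
opening: 0.152
```

```bash
python3 - <<'E'
from h import *
s=env.state(); print(s['eef_pos'],s['tcp_rot'],s['opening'],s['ft_force'])
im=env.read_camera("wrist"); cv2.imwrite("pics/w3.png",im[:,:,::-1])
E
```

```text
[412.34044494 300.62458445  12.64451361] [-1.57079577e+00 -7.59237502e-05  1.08876505e+00] 0.15174857627316093 [ 1.03258773 -0.69561976  0.03630407]
```

View pics/w3.png

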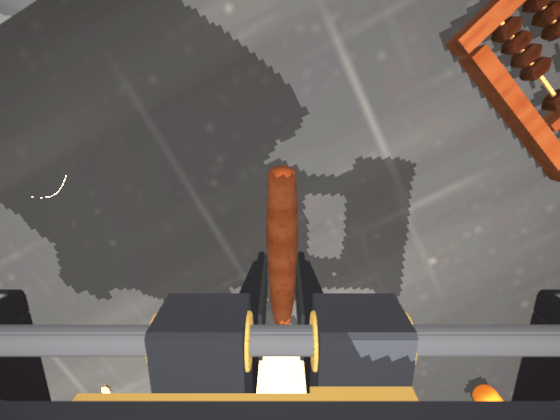

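Call:
jog_arm:
  series:
    - {"dx":0,"dy":0,"dz":0.008,"rx":0,"ry":0,"rz":0,"gripper":0}
    - {"dx":0,"dy":0,"dz":0.02,"rx":0,"ry":0,"rz":0,"gripper":0}
    - {"dx":0,"dy":0,"dz":0.03,"rx":0,"ry":0,"rz":0,"gripper":0}
    - {"dx":0.002,"dy":-0.01,"dz":0.03,"rx":0,"ry":0,"rz":2,"gripper":0}
    - {"dx":0.006,"dy":-0.027,"dz":0.012,"rx":0,"ry":0,"rz":4,"gripper":0}
    - {"dx":0.007,"dy":-0.035,"dz":0,"rx":0,"ry":0,"rz":4,"gripper":0}
    - {"dx":0.007,"dy":-0.035,"dz":0,"rx":0,"ry":0,"rz":5,"gripper":0}
    - {"dx":0.007,"dy":-0.035,"dz":0,"rx":0,"ry":0,"rz":5,"gripper":0}
    - {"dx":0.007,"dy":-0.035,"dz":0,"rx":0,"ry":0,"rz":5,"gripper":0}
    - {"dx":0.007,"dy":-0.035,"dz":0,"rx":0,"ry":0,"rz":5,"gripper":0}
    - {"dx":0.006,"dy":-0.03,"dz":0,"rx":0,"ry":0,"rz":4.1,"gripper":0}
    - {"dx":0.003,"dy":-0.015,"dz":0,"rx":0,"ry":0,"rz":0,"gripper":0}

```text
t: 4.2
eef_pos: [464.6, 41.5, 113.2]
tcp_rot: [-1.571, 0.0, 1.685]
ft_force: [0.3, 0.7, -1.3]
opening: 0.133
```

Call:
jog_arm:
  series:
    - {"dx":0,"dy":0,"dz":0,"rx":0,"ry":0,"rz":0,"gripper":0}
    - {"dx":0,"dy":0,"dz":0,"rx":0,"ry":0,"rz":0,"gripper":0}

```text
t: 4.4
eef_pos: [464.2, 43.7, 112.9]
tcp_rot: [-1.571, -0.0, 1.683]
ft_force: [-0.5, 0.6, -0.7]
opening: 0.127
```

```bash
python3 - <<'E'
from h import *
s=env.state(); print(s['eef_pos'],s['tcp_rot'],s['opening'],s['ft_force'])
np.save("T4.npy",toolT(s))
for n in ["wrist","side","scene"]:
  im=env.read_camera(n); cv2.imwrite(f"pics/{n}4.png",im[:,:,::-1])
  if n=="side": cv2.imwrite("pics/side4c.png",cv2.resize(im[120:250,230:370,::-1],None,fx=4,fy=4,interpolation=cv2.INTER_CUBIC))
E
```

```text
[464.16827304  43.68275684 112.94253867] [-1.57084432e+00 -1.75548056e-04  1.68281946e+00] 0.1269887427150564 [-0.52395301  0.58081144 -0.69617919]
```

View pics/wrist4.png

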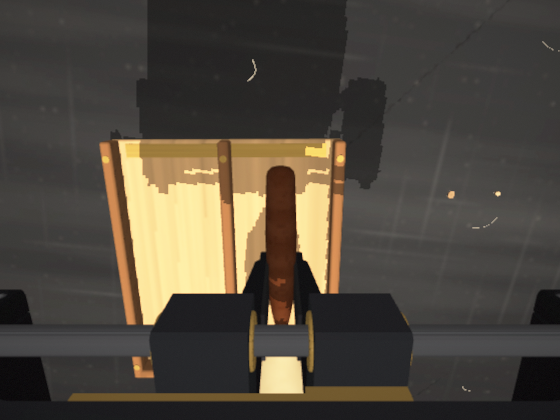

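View pics/side4c.png

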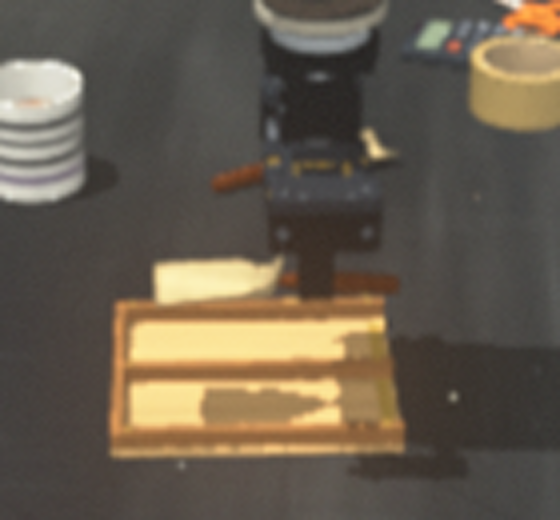

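View pics/scene4.png

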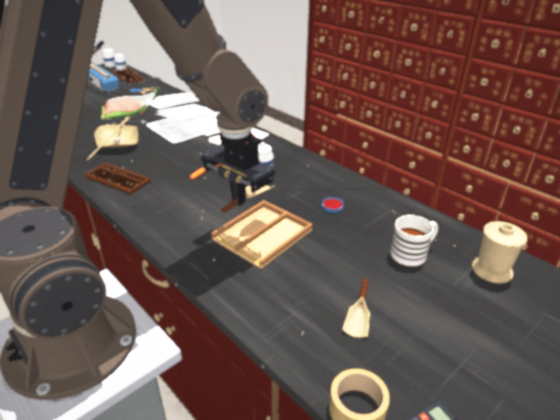

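```bash
python3 - <<'E'
from h import *
np.set_printoptions(precision=1,suppress=True)
T=np.load("T4.npy")
P={}
for k,u in [("L0",(340,142.5)),("L1",(336,240)),("M0",(225,143.5)),("M1",(230,280)),("R0",(108,145)),("R1",(138,372)),("L0o",(345,142.5)),("R0o",(103,144))]:
    P[k]=plane("wrist",u,22,T); print(k,P[k])
for a in "LMR":
    d=P[a+"1"]-P[a+"0"]; print(a,np.degrees(np.arctan2(d[1],d[0])))
print("tail",plane("wrist",(281,168),110,T), "tool yaw",np.degrees(1.6828)-90)
E
```

```text
L0 [400.3  76.7  22. ]
L1 [471.8  85.5  22. ]
M0 [409.9  -2.   22. ]
M1 [514.1   8.8  22. ]
R0 [420.1 -82.3  22. ]
R1 [609.8 -62.7  22. ]
L0o [399.9  80.2  22. ]
R0o [419.8 -85.7  22. ]
L 6.9544865204707556
M 5.952208503783289
R 5.881000749955843
tail [407.3  36.6 110. ] tool yaw 6.417337764614942
```

Call:
jog_arm:
  series:
    - {"dx":0,"dy":0.001,"dz":-0.015,"rx":0,"ry":0,"rz":0,"gripper":0}
    - {"dx":0,"dy":0,"dz":-0.02,"rx":0,"ry":0,"rz":0,"gripper":0}
    - {"dx":0,"dy":0,"dz":-0.02,"rx":0,"ry":0,"rz":0,"gripper":0}
    - {"dx":0,"dy":0,"dz":-0.015,"rx":0,"ry":0,"rz":0,"gripper":0}
    - {"dx":0,"dy":0,"dz":-0.01,"rx":0,"ry":0,"rz":0,"gripper":0}
    - {"dx":0,"dy":0,"dz":-0.006,"rx":0,"ry":0,"rz":0,"gripper":0}
    - {"dx":0,"dy":0,"dz":-0.004,"rx":0,"ry":0,"rz":0,"gripper":0}
    - {"dx":0,"dy":0,"dz":0,"rx":0,"ry":0,"rz":0,"gripper":0}

```text
t: 5.35
eef_pos: [464.3, 44.8, 22.6]
tcp_rot: [-1.571, -0.0, 1.684]
ft_force: [0.4, -0.3, -1.0]
opening: 0.129
```

```bash
python3 - <<'E'
from h import *
s=env.state(); print(s['eef_pos'],s['tcp_rot'],s['opening'],s['ft_force'],s['moment'])
im=env.read_camera("side"); cv2.imwrite("pics/side5c.png",cv2.resize(im[150:250,230:370,::-1],None,fx=5,fy=5,interpolation=cv2.INTER_CUBIC))
E
```

```text
[464.33496912  44.75048833  22.60373066] [-1.57066353e+00 -1.17978662e-04  1.68412631e+00] 0.12881001529996727 [ 0.41941732 -0.29742702 -1.00192859] [0.04378624 0.064789   0.04957888]
```

View pics/side5c.png

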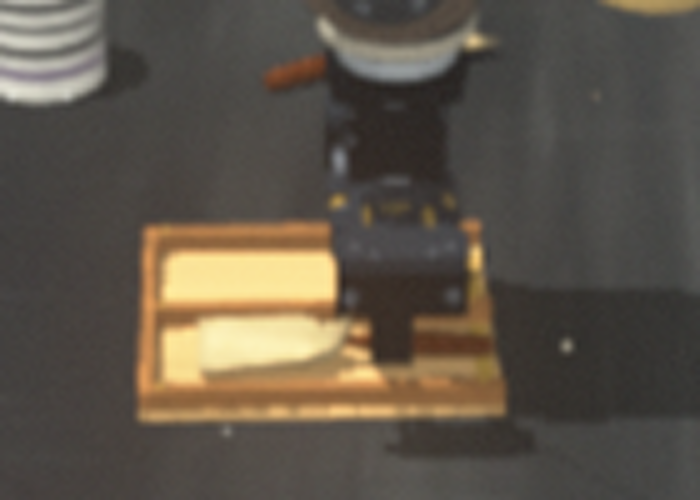

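Still ~4 mm up; lower gently until there is contact.

Call:
jog_arm:
  series:
    - {"dx":0,"dy":0,"dz":-0.002,"rx":0,"ry":0,"rz":0,"gripper":0}
    - {"dx":0,"dy":0,"dz":-0.001,"rx":0,"ry":0,"rz":0,"gripper":0}
    - {"dx":0,"dy":0,"dz":0,"rx":0,"ry":0,"rz":0,"gripper":0}
    - {"dx":0,"dy":0,"dz":0,"rx":0,"ry":0,"rz":0,"gripper":0}

```text
t: 5.8
eef_pos: [464.4, 44.6, 19.8]
tcp_rot: [-1.571, -0.0, 1.684]
ft_force: [-0.1, 0.7, -0.3]
opening: 0.128
```

Call:
jog_arm:
  series:
    - {"dx":0,"dy":0,"dz":-0.001,"rx":0,"ry":0,"rz":0,"gripper":0}
    - {"dx":0,"dy":0,"dz":0,"rx":0,"ry":0,"rz":0,"gripper":0}
    - {"dx":0,"dy":0,"dz":0,"rx":0,"ry":0,"rz":0,"gripper":0}

```text
t: 6.1
eef_pos: [464.4, 44.6, 18.7]
tcp_rot: [-1.571, -0.0, 1.684]
ft_force: [0.7, 0.0, -0.9]
opening: 0.127
```

Call:
jog_arm:
  series:
    - {"dx":0,"dy":0,"dz":-0.0007,"rx":0,"ry":0,"rz":0,"gripper":0}
    - {"dx":0,"dy":0,"dz":0,"rx":0,"ry":0,"rz":0,"gripper":0}
    - {"dx":0,"dy":0,"dz":0,"rx":0,"ry":0,"rz":0,"gripper":0.18}
    - {"dx":0,"dy":0,"dz":0,"rx":0,"ry":0,"rz":0,"gripper":0.3}
    - {"dx":0,"dy":0,"dz":0,"rx":0,"ry":0,"rz":0,"gripper":0.35}
    - {"dx":0,"dy":0,"dz":0,"rx":0,"ry":0,"rz":0,"gripper":0.35}

```text
t: 6.7
eef_pos: [464.3, 44.6, 17.9]
tcp_rot: [-1.571, -0.0, 1.684]
ft_force: [0.1, 0.1, -0.4]
opening: 0.333
```

Call:
jog_arm:
  series:
    - {"dx":0,"dy":0,"dz":0.01,"rx":0,"ry":0,"rz":0,"gripper":0.35}
    - {"dx":0,"dy":0,"dz":0.03,"rx":0,"ry":0,"rz":0,"gripper":0.35}
    - {"dx":0,"dy":0,"dz":0.045,"rx":0,"ry":0,"rz":0,"gripper":0.35}
    - {"dx":0,"dy":0,"dz":0.045,"rx":0,"ry":0,"rz":0,"gripper":0.6}
    - {"dx":0,"dy":0,"dz":0.02,"rx":0,"ry":0,"rz":0,"gripper":0.6}
    - {"dx":0,"dy":0,"dz":0,"rx":0,"ry":0,"rz":0,"gripper":0.6}
    - {"dx":0,"dy":0,"dz":0,"rx":0,"ry":0,"rz":0,"gripper":0.6}

```text
t: 7.4
eef_pos: [464.1, 44.6, 168.2]
tcp_rot: [-1.572, 0.0, 1.684]
ft_force: [0.7, 0.8, -0.0]
opening: 0.585
```

```bash
python3 - <<'E'
from h import *
s=env.state(); print(s['eef_pos'],s['tcp_rot'],s['opening'],s['joints'])
np.save("T6.npy",toolT(s))
im=env.read_camera("wrist"); cv2.imwrite(f"pics/wrist6.png",im[:,:,::-1])
E
```

```text
[464.07896838  44.62554727 168.22967068] [-1.57155196e+00  1.57696798e-05  1.68392339e+00] 0.5845299813348075 [-4.60189159e-02  3.46486677e-01  2.00371270e+00  1.46564923e-04
  7.90644692e-01 -1.73004536e+00]
```

View pics/wrist6.png

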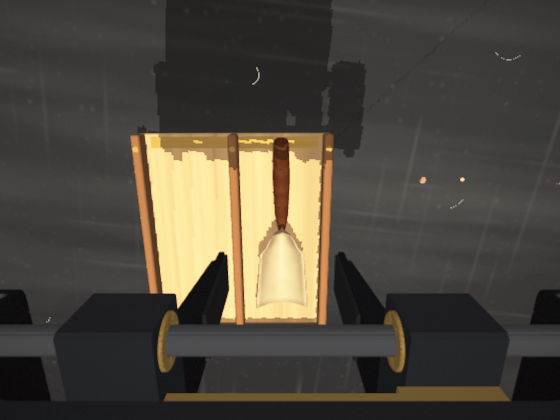

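Call:
jog_arm:
  series:
    - {"dx":0.004,"dy":-0.017,"dz":0,"rx":0,"ry":0,"rz":-7.8,"gripper":0.6}
    - {"dx":0.004,"dy":-0.017,"dz":0,"rx":0,"ry":0,"rz":-7.8,"gripper":0.6}
    - {"dx":0.004,"dy":-0.017,"dz":0,"rx":0,"ry":0,"rz":-7.8,"gripper":0.6}
    - {"dx":0.004,"dy":-0.017,"dz":0,"rx":0,"ry":0,"rz":-7.8,"gripper":0.6}
    - {"dx":0.004,"dy":-0.017,"dz":0,"rx":0,"ry":0,"rz":-7.8,"gripper":0.6}
    - {"dx":0.004,"dy":-0.017,"dz":0,"rx":0,"ry":0,"rz":-7.8,"gripper":0.6}
    - {"dx":0.004,"dy":-0.017,"dz":0,"rx":0,"ry":0,"rz":-7.8,"gripper":0.6}
    - {"dx":0.004,"dy":-0.017,"dz":0,"rx":0,"ry":0,"rz":-7.8,"gripper":0.6}
    - {"dx":0.004,"dy":-0.017,"dz":0,"rx":0,"ry":0,"rz":-7.8,"gripper":0.6}
    - {"dx":0.004,"dy":-0.017,"dz":0,"rx":0,"ry":0,"rz":-7.8,"gripper":0.6}

```text
t: 8.45
eef_pos: [503.9, -126.0, 166.3]
tcp_rot: [-1.569, 0.002, 0.317]
ft_force: [0.7, 0.1, 0.1]
opening: 0.597
```

Call:
jog_arm:
  series:
    - {"dx":0.004,"dy":-0.017,"dz":-0.002,"rx":0,"ry":0,"rz":-7.8,"gripper":0.6}
    - {"dx":0.004,"dy":-0.017,"dz":-0.002,"rx":0,"ry":0,"rz":-7.8,"gripper":0.6}
    - {"dx":0.004,"dy":-0.017,"dz":-0.002,"rx":0,"ry":0,"rz":-7.8,"gripper":0.6}
    - {"dx":0.004,"dy":-0.017,"dz":-0.002,"rx":0,"ry":0,"rz":-7.8,"gripper":0.6}
    - {"dx":0.004,"dy":-0.017,"dz":-0.002,"rx":0,"ry":0,"rz":-7.8,"gripper":0.6}
    - {"dx":0.004,"dy":-0.017,"dz":-0.002,"rx":0,"ry":0,"rz":-7.8,"gripper":0.6}
    - {"dx":0.004,"dy":-0.017,"dz":-0.002,"rx":0,"ry":0,"rz":-7.8,"gripper":0.6}
    - {"dx":0.004,"dy":-0.017,"dz":-0.002,"rx":0,"ry":0,"rz":-7.8,"gripper":0.6}
    - {"dx":0.004,"dy":-0.017,"dz":-0.002,"rx":0,"ry":0,"rz":-7.8,"gripper":0.6}
    - {"dx":0.004,"dy":-0.016,"dz":-0.002,"rx":0,"ry":0,"rz":-7.8,"gripper":0.6}
    - {"dx":0,"dy":0,"dz":0,"rx":0,"ry":0,"rz":0,"gripper":0.6}
    - {"dx":0,"dy":0,"dz":0,"rx":0,"ry":0,"rz":0,"gripper":0.6}

```text
t: 9.65
eef_pos: [543.7, -293.9, 146.5]
tcp_rot: [-1.572, 0.002, -1.036]
ft_force: [0.1, -0.6, -0.2]
opening: 0.599
```

Call:
jog_arm:
  series:
    - {"dx":0,"dy":0,"dz":0,"rx":0,"ry":0,"rz":0,"gripper":0.6}

```text
t: 9.75
eef_pos: [543.9, -293.5, 147.3]
tcp_rot: [-1.571, 0.001, -1.036]
ft_force: [0.2, 0.6, -0.1]
opening: 0.599
```

```bash
python3 - <<'E'
from h import *
s=env.state(); print(s['eef_pos'],s['tcp_rot'],s['opening'],s['joints'])
np.save("T7.npy",toolT(s))
im=env.read_camera("wrist"); cv2.imwrite(f"pics/wrist7.png",im[:,:,::-1])
E
```

```text
[ 543.94150161 -293.51307003  147.29697382] [-1.57142161e+00  1.38521265e-03 -1.03563318e+00] 0.5994105269092056 [-6.01656762e-01  5.65883313e-01  1.65764439e+00  1.90261197e-05
  9.19584678e-01  4.33964443e-01]
```

View pics/wrist7.png

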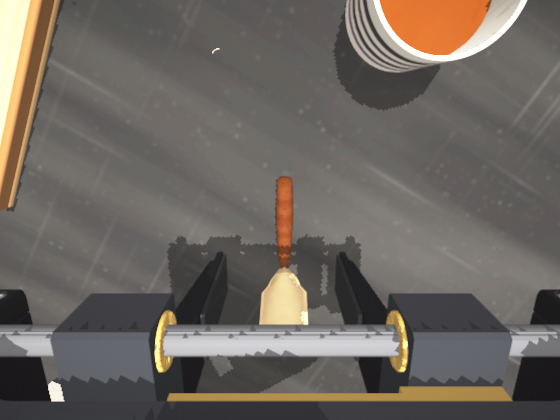

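```bash
python3 - <<'E'
from h import *
np.set_printoptions(precision=1,suppress=True)
T=np.load("T7.npy")
t=plane("wrist",(284.5,178),9,T)
for k,u,z in [("sock",(285,266),12),("blade",(283.5,318),15)]:
    p=plane("wrist",u,z,T);d=p-t; print(k,p,np.linalg.norm(d[:2]),np.degrees(np.arctan2(d[1],d[0])))
print(t, "tool yaw",np.degrees(-1.0356)-90+360)
a=np.radians(210.7);u=np.array([np.cos(a),np.sin(a)])
print("center",t[:2]+82*u,"handle",t[:2]+57*u)
E
```

```text
sock [ 497.5 -326.    12. ] 80.1947454860972 -148.77289014266802
blade [ 451.9 -351.6   15. ] 132.4207299022285 -149.50683895890865
[ 566.  -284.5    9. ] tool yaw 210.66449073625193
center [ 495.5 -326.3] handle [ 517.  -313.6]
```

Call:
jog_arm:
  series:
    - {"dx":-0.008,"dy":-0.006,"dz":-0.015,"rx":0,"ry":0,"rz":0,"gripper":0.6}
    - {"dx":-0.01,"dy":-0.007,"dz":-0.028,"rx":0,"ry":0,"rz":0,"gripper":0.6}
    - {"dx":-0.0075,"dy":-0.006,"dz":-0.028,"rx":0,"ry":0,"rz":0,"gripper":0.6}
    - {"dx":0,"dy":0,"dz":-0.028,"rx":0,"ry":0,"rz":0,"gripper":0.6}
    - {"dx":0,"dy":0,"dz":-0.018,"rx":0,"ry":0,"rz":0,"gripper":0.6}
    - {"dx":0,"dy":0,"dz":-0.01,"rx":0,"ry":0,"rz":0,"gripper":0.6}
    - {"dx":0,"dy":0,"dz":-0.005,"rx":0,"ry":0,"rz":0,"gripper":0.6}
    - {"dx":0,"dy":0,"dz":0,"rx":0,"ry":0,"rz":0,"gripper":0.6}
    - {"dx":0,"dy":0,"dz":0,"rx":0,"ry":0,"rz":0,"gripper":0.6}

```text
t: 10.7
eef_pos: [519.2, -313.5, 16.8]
tcp_rot: [-1.57, -0.001, -1.038]
ft_force: [-0.6, -0.1, 0.1]
opening: 0.603
```

Call:
jog_arm:
  series:
    - {"dx":0,"dy":0.0005,"dz":-0.004,"rx":0,"ry":0,"rz":0,"gripper":0.6}
    - {"dx":0,"dy":0,"dz":0,"rx":0,"ry":0,"rz":0,"gripper":0.3}
    - {"dx":0,"dy":0,"dz":0,"rx":0,"ry":0,"rz":0,"gripper":0}
    - {"dx":0,"dy":0,"dz":0,"rx":0,"ry":0,"rz":0,"gripper":0}
    - {"dx":0,"dy":0,"dz":0,"rx":0,"ry":0,"rz":0,"gripper":0}
    - {"dx":0,"dy":0,"dz":0,"rx":0,"ry":0,"rz":0,"gripper":0}
    - {"dx":0,"dy":0,"dz":0,"rx":0,"ry":0,"rz":0,"gripper":0}

```text
t: 11.4
eef_pos: [518.8, -312.9, 12.0]
tcp_rot: [-1.571, -0.0, -1.039]
ft_force: [0.0, -0.2, -0.3]
opening: 0.15
```

```bash
python3 - <<'E'
from h import *
s=env.state(); print(s['eef_pos'],s['tcp_rot'],s['opening'],s['joints'])
im=env.read_camera("wrist"); cv2.imwrite(f"pics/wrist8.png",im[:,:,::-1])
E
```

```text
[ 518.81821989 -312.88411743   11.98246776] [-1.57084445e+00 -4.98094006e-05 -1.03876644e+00] 0.15042129733542295 [-6.51633198e-01  7.38878277e-01  1.77337559e+00 -1.07661209e-04
  6.29310834e-01  3.87220274e-01]
```

View pics/wrist8.png

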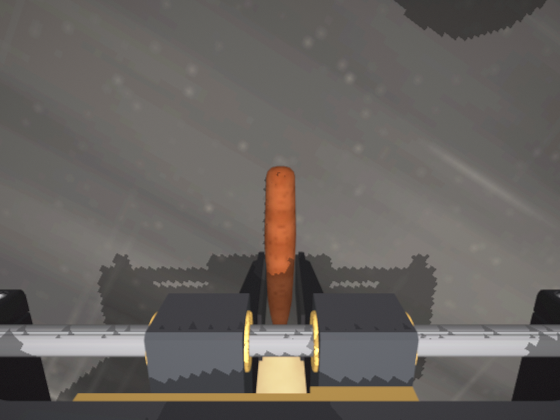

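Call:
jog_arm:
  series:
    - {"dx":0,"dy":0,"dz":0.008,"rx":0,"ry":0,"rz":0,"gripper":0}
    - {"dx":0,"dy":0,"dz":0.02,"rx":0,"ry":0,"rz":0,"gripper":0}
    - {"dx":0,"dy":0,"dz":0.035,"rx":0,"ry":0,"rz":0,"gripper":0}
    - {"dx":0,"dy":0,"dz":0.04,"rx":0,"ry":0,"rz":0,"gripper":0}
    - {"dx":0,"dy":0,"dz":0.03,"rx":0,"ry":0,"rz":3.8,"gripper":0}
    - {"dx":-0.002,"dy":0.013,"dz":0.007,"rx":0,"ry":0,"rz":7.8,"gripper":0}
    - {"dx":-0.002,"dy":0.014,"dz":0,"rx":0,"ry":0,"rz":7.8,"gripper":0}
    - {"dx":-0.002,"dy":0.014,"dz":0,"rx":0,"ry":0,"rz":7.8,"gripper":0}
    - {"dx":-0.002,"dy":0.014,"dz":0,"rx":0,"ry":0,"rz":7.8,"gripper":0}
    - {"dx":-0.002,"dy":0.014,"dz":0,"rx":0,"ry":0,"rz":7.8,"gripper":0}
    - {"dx":-0.002,"dy":0.014,"dz":0,"rx":0,"ry":0,"rz":7.8,"gripper":0}
    - {"dx":-0.002,"dy":0.014,"dz":0,"rx":0,"ry":0,"rz":7.8,"gripper":0}

```text
t: 12.65
eef_pos: [504.6, -215.3, 152.5]
tcp_rot: [-1.571, -0.0, -0.014]
ft_force: [0.3, 0.7, -0.9]
opening: 0.133
```

Call:
jog_arm:
  series:
    - {"dx":-0.0025,"dy":0.015,"dz":0,"rx":0,"ry":0,"rz":7.8,"gripper":0}
    - {"dx":-0.0025,"dy":0.015,"dz":0,"rx":0,"ry":0,"rz":7.8,"gripper":0}
    - {"dx":-0.0025,"dy":0.015,"dz":0,"rx":0,"ry":0,"rz":7.8,"gripper":0}
    - {"dx":-0.0025,"dy":0.015,"dz":0,"rx":0,"ry":0,"rz":7.8,"gripper":0}
    - {"dx":-0.0025,"dy":0.015,"dz":0,"rx":0,"ry":0,"rz":7.8,"gripper":0}
    - {"dx":-0.0025,"dy":0.015,"dz":0,"rx":0,"ry":0,"rz":7.8,"gripper":0}
    - {"dx":-0.0025,"dy":0.015,"dz":0,"rx":0,"ry":0,"rz":7.8,"gripper":0}
    - {"dx":-0.0025,"dy":0.015,"dz":0,"rx":0,"ry":0,"rz":7.8,"gripper":0}
    - {"dx":-0.0025,"dy":0.015,"dz":0,"rx":0,"ry":0,"rz":7.8,"gripper":0}
    - {"dx":-0.0025,"dy":0.015,"dz":0,"rx":0,"ry":0,"rz":7.8,"gripper":0}
    - {"dx":-0.0025,"dy":0.015,"dz":0,"rx":0,"ry":0,"rz":7.8,"gripper":0}
    - {"dx":-0.004,"dy":0.015,"dz":0,"rx":0,"ry":0,"rz":7.8,"gripper":0}

```text
t: 13.85
eef_pos: [473.2, -35.3, 152.5]
tcp_rot: [-1.571, 0.0, 1.62]
ft_force: [-0.2, 0.1, -0.7]
opening: 0.13
```

Call:
jog_arm:
  series:
    - {"dx":0,"dy":0,"dz":0,"rx":0,"ry":0,"rz":3.8,"gripper":0}
    - {"dx":0,"dy":0,"dz":0,"rx":0,"ry":0,"rz":0,"gripper":0}
    - {"dx":0,"dy":0,"dz":0,"rx":0,"ry":0,"rz":0,"gripper":0}

```text
t: 14.15
eef_pos: [473.4, -36.0, 152.3]
tcp_rot: [-1.571, 0.0, 1.678]
ft_force: [-0.1, -0.9, -0.0]
opening: 0.133
```

```bash
python3 - <<'E'
from h import *
s=env.state(); print(s['eef_pos'],s['tcp_rot'],np.degrees(s['tcp_rot'][2])-90,s['opening'],s['joints'])
np.save("T9.npy",toolT(s))
im=env.read_camera("wrist"); cv2.imwrite(f"pics/wrist9.png",im[:,:,::-1])
E
```

```text
[473.40258044 -35.98108303 152.29554319] [-1.57124010e+00  6.99115193e-05  1.67819207e+00] 6.153322598761278 0.13279252378888576 [-2.15154931e-01  3.81973887e-01  2.00139961e+00  1.08194924e-04
  7.57776110e-01 -1.89342559e+00]
```

View pics/wrist9.png

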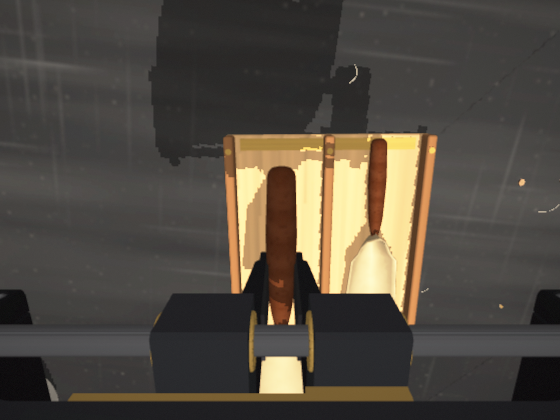

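Aligned with the right lane (walls at columns 231 and 329, handle 281). Lowering from z = 152 to about 22.

Call:
jog_arm:
  series:
    - {"dx":0,"dy":0,"dz":-0.015,"rx":0,"ry":0,"rz":0,"gripper":0}
    - {"dx":0,"dy":0,"dz":-0.025,"rx":0,"ry":0,"rz":0,"gripper":0}
    - {"dx":0,"dy":0,"dz":-0.025,"rx":0,"ry":0,"rz":0,"gripper":0}
    - {"dx":0,"dy":0,"dz":-0.025,"rx":0,"ry":0,"rz":0,"gripper":0}
    - {"dx":0,"dy":0,"dz":-0.018,"rx":0,"ry":0,"rz":0,"gripper":0}
    - {"dx":0,"dy":0,"dz":-0.01,"rx":0,"ry":0,"rz":0,"gripper":0}
    - {"dx":0,"dy":0,"dz":-0.008,"rx":0,"ry":0,"rz":0,"gripper":0}
    - {"dx":0,"dy":0,"dz":-0.004,"rx":0,"ry":0,"rz":0,"gripper":0}
    - {"dx":0,"dy":0,"dz":0,"rx":0,"ry":0,"rz":0,"gripper":0}
    - {"dx":0,"dy":0,"dz":0,"rx":0,"ry":0,"rz":0,"gripper":0}

```text
t: 15.2
eef_pos: [473.6, -35.9, 22.4]
tcp_rot: [-1.572, 0.0, 1.68]
ft_force: [-0.1, -0.0, -0.8]
opening: 0.126
```

Call:
jog_arm:
  series:
    - {"dx":0,"dy":0,"dz":-0.002,"rx":0,"ry":0,"rz":0,"gripper":0}
    - {"dx":0,"dy":0,"dz":-0.001,"rx":0,"ry":0,"rz":0,"gripper":0}
    - {"dx":0,"dy":0,"dz":-0.001,"rx":0,"ry":0,"rz":0,"gripper":0}
    - {"dx":0,"dy":0,"dz":-0.0005,"rx":0,"ry":0,"rz":0,"gripper":0}
    - {"dx":0,"dy":0,"dz":0,"rx":0,"ry":0,"rz":0,"gripper":0}
    - {"dx":0,"dy":0,"dz":0,"rx":0,"ry":0,"rz":0,"gripper":0}

```text
t: 15.8
eef_pos: [473.4, -35.9, 17.8]
tcp_rot: [-1.571, 0.0, 1.68]
ft_force: [-0.8, 0.4, 4.6]
opening: 0.128
```

Call:
jog_arm:
  series:
    - {"dx":0,"dy":0,"dz":0,"rx":0,"ry":0,"rz":0,"gripper":0.18}
    - {"dx":0,"dy":0,"dz":0,"rx":0,"ry":0,"rz":0,"gripper":0.3}
    - {"dx":0,"dy":0,"dz":0,"rx":0,"ry":0,"rz":0,"gripper":0.35}
    - {"dx":0,"dy":0,"dz":0,"rx":0,"ry":0,"rz":0,"gripper":0.35}
    - {"dx":0,"dy":0,"dz":0.01,"rx":0,"ry":0,"rz":0,"gripper":0.35}
    - {"dx":0,"dy":0,"dz":0.03,"rx":0,"ry":0,"rz":0,"gripper":0.35}
    - {"dx":0,"dy":0,"dz":0.045,"rx":0,"ry":0,"rz":0,"gripper":0.35}
    - {"dx":0,"dy":0,"dz":0.045,"rx":0,"ry":0,"rz":0,"gripper":0.6}
    - {"dx":0,"dy":0,"dz":0.03,"rx":0,"ry":0,"rz":0,"gripper":0.6}
    - {"dx":0,"dy":0,"dz":0.02,"rx":0,"ry":0,"rz":0,"gripper":0.6}
    - {"dx":0,"dy":0,"dz":0,"rx":0,"ry":0,"rz":0,"gripper":0.6}
    - {"dx":0,"dy":0,"dz":0,"rx":0,"ry":0,"rz":0,"gripper":0.6}

```text
t: 17.0
eef_pos: [473.0, -35.8, 197.6]
tcp_rot: [-1.571, 0.0, 1.68]
ft_force: [-0.1, 0.0, -1.2]
opening: 0.599
```

```bash
python3 - <<'E'
from h import *
s=env.state(); print(s['eef_pos'],s['opening'])
np.save("T10.npy",toolT(s))
im=env.read_camera("wrist"); cv2.imwrite(f"pics/wrist10.png",im[:,:,::-1])
im=env.read_camera("side"); cv2.imwrite("pics/side10.png",im[:,:,::-1])
E
```

```text
[473.02415594 -35.82689735 197.59931881] 0.5985295075222313
```

View pics/wrist10.png

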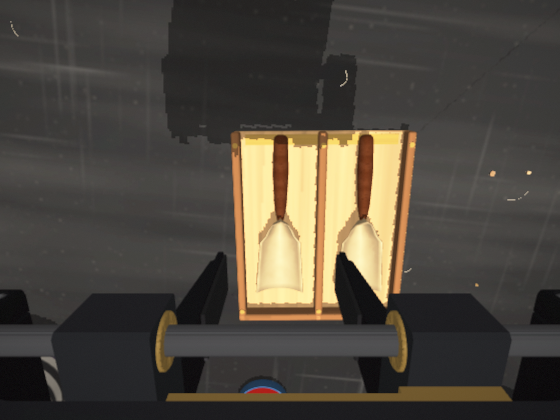

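View pics/side10.png

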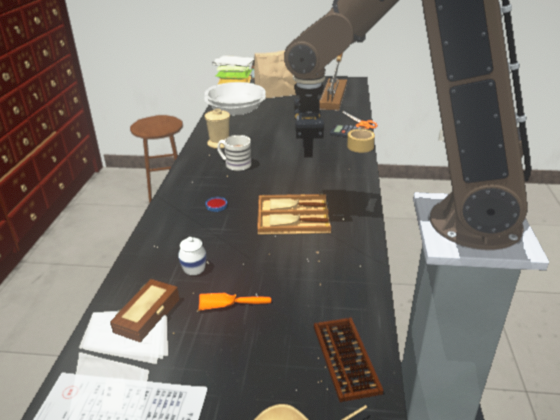

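```bash
python3 - <<'E'
from h import *
np.set_printoptions(precision=1,suppress=True)
T=np.load("T10.npy");a=np.radians(6.3);R=np.array([[np.cos(a),np.sin(a)],[-np.sin(a),np.cos(a)]])
for k,t,b in [("B",(281,137),(279.5,291)),("A",(366.5,137),(360.5,290))]:
    p=R@(plane("wrist",t,15,T)[:2]-[509.3,8.6]);q=R@(plane("wrist",b,9,T)[:2]-[509.3,8.6]);d=q-p
    print(k,p,q,(p+q)/2,np.linalg.norm(d),np.degrees(np.arctan2(d[1],d[0])))
env.job_done()
E
```

```text
B [-96.2 -40.9] [ 69.5 -42.3] [-13.4 -41.6] 165.73258141400717 -0.49598663048152986
A [-96.3  39.3] [68.2 46.2] [-14.1  42.8] 164.6074533560377 2.3727389386016484
the job is handed in; nothing more can be done
```

I put both brass scoops away in the tray, one per lane, hollow side up and handles towards the open end, and handed the job in at about 17 s. I gripped each one across its handle, lowered it to the floor of its lane and released it there.

The last check, measured from the wrist camera in tray coordinates:

| Scoop | Lane | Middle (x, y), mm | Off the lane's centre line | Off the lane's direction |
|---|---|---|---|---|
| A | left (+y) | (-14, +43) | 2 mm | 2.4° |
| B | right (-y) | (-13, -42) | 1 mm | -0.5° |

- **Flatness:** I judged this by eye; I did not measure tilt. Both scoops look flat in the wrist and side pictures.
- **Contact at release:** Scoop B showed about 4.6 N of contact with the floor before release. Scoop A showed no clear contact force at the same height, so it may have settled by a fraction of a millimetre.
- **Bystanders:** In the last side picture the jar, mug, ink pad and orange look-alike stand where they were at the start. The gripper was open and about 180 mm above the tray at hand-in, touching nothing.

No check failed.

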